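Test the safety switch, load the drying plate, set its timer

ROBOT

A 6-joint arm with a two-finger parallel gripper is mounted at the origin on the work surface. World frame = base frame: x ahead of the robot, y to its left, z up, the work surface at z = 0. Lengths are in m, angles in rad, forces in N, time in s.
With the tool pointing down it reaches from about 0.375 to 0.9 m from the base axis. Payload 3.1 kg.
Tool frame: the origin (TCP) lies between the finger pads; the fingertips stand 11 mm ahead of it and the grasp point (between the pads) lies 8 mm behind it (manip.tip_reach is the distance from the TCP to the fingertips, in m); z points along the fingers, y is the line along which they close (so a half turn about z gives the same grasp; the last joint's range is limited). The gripper opens to 87 mm and grips with 3 to 60 N. Pads are 19 mm wide; open, the fingers measure 117 mm over their backs; the gripper's body (75 mm by 190 mm) begins 51 mm behind the grasp point.
Start: joints at [-1.327, 0.527, 1.433, -0, 1.181, -0.178], TCP at [0.256, -0.57, 0.234] pointing down, gripper open.
Joint ranges: [-3.08, 3.08], [-0.75, 2.2], [0.22, 2.44], [-1.43, 4.57], [0, 2.65], [-2.85, 2.85]. Speed limits (rad/s): [2.79, 2.79, 3.14, 3.14, 3.14, 3.14].

INTERFACE

Orientations are given as [roll, pitch, yaw] about the fixed x, y, z axes, in that order (R = Rz(yaw) Ry(pitch) Rx(roll)).
In Python, from bench import manip gives the robot as it stands.
- The arm moves only by the tool arm_command, never from a script. Its argument "targets" is a list of rows, each an object of numbers: "dx", "dy", "dz": the shift along the tool's x, y, z in mm; "wx", "wy", "wz": the turn, a rotation vector about the tool's x, y, z in units of 6 degrees (1.0 is 6 degrees); "fingers": the gripper's target within -1 to 1 (fully open at 1, half-way at 0, shut at -1). In form: [{"dx": .., "dy": .., "dz": .., "wx": .., "wy": .., "wz": .., "fingers": ..}, ...]. A call has 1 to 20 rows; each row shifts and turns the commanded pose from where the row before left it, along the tool's axes as they then stand; what a row does not reach is not made up. A row lasts 1/10 s, in which the tool goes at most 50 mm and 8.59 degrees, less where a joint would pass 70% of its speed; a pose out of reach is approached as far as the arm can. A call with a gripper value outside its range is refused whole. The fingers move at their own pace and stop on an object; "force" is the grip in N (left out, the last holds). Time passes only in rows, so rows that do not move let the fingers close. It gives the time, the measured TCP pose, the force, the opening and the grip force at its end, in the units of the state.
- manip.get_state(): the state, without advancing time (a new reading comes with each control period).
- manip.read_camera(name): name is "scene" or "side" or "wrist"; returns (picture, depth): 420x560x3 uint8, blue, green, red; 420x560 float32, m along the optical axis (not along the pixel's ray), 0 where there is no reading.
- manip.camera_params(name): a dict with "vertical_fov" (degrees; the focal length in pixels is half the picture's height over the tangent of half this angle, whatever the lens; pixels are square), "cx", "cy" (the principal point, pixels), "cam_to_world" (4x4, takes a point from camera to world coordinates); the wrist camera has in their place "mount" (4x4, takes a point from camera to tool coordinates, whose origin is the TCP and whose axes are the flange's). Camera axes: x right, y down, z forward; pixel columns grow to the right and rows downward; lengths in m; the calibration is good to about 2 mm. A picture is of the moment at which its call begins: read the wrist's pose just before it. camera_params takes no time and is no camera call.
- manip.job_done(): hands the job in; it is judged then, once.
The state is a dict: "time": time; "q": joint angles; "dq": joint speeds; "joint_torque": joint torques, N m; "ee_pos": TCP position; "tcp_rot": TCP orientation; "force": force on the tool from outside, world axes, zero at the start; "torque": the same for the moment, N m; "finger_gap": finger opening in m; "finger_force": force on a finger pad.
Only numpy, scipy, OpenCV 4.12 (cv2) and the standard library are available. Lean on these libraries where they do the work, as an engineer would, in place of code of your own. Each camera call takes 0.05 s, during which the arm holds its last target. There are 200 camera calls.

TASK

Get the drying plate going in the pottery studio: first test its safety switch by pressing the yellow test button so that the blue lever drops, and lift the lever fully back up. Then stand all the clay bud vases upright on the steel drying plate, wholly on it and not touching one another, and last of all turn the timer dial clockwise to the fifth click, the big red mark. Leave the jar, the can and the plaster disc where they are.

Things in the scene. Friction and masses are not known exactly. Their poses are not given: they have to be found in the camera images.
- control_box: grey control box fixed to the bench, 170 mm (x) by 240 mm (y), top face 70 mm above its origin (centre of its underside). On the top, in its own frame: lever hinge at (30, 72) mm, yellow test button at (8, -8) mm, timer dial at (0, -72) mm. Its position and yaw vary, and it may stand left or right of the vases; nothing on it ever stands over 70 mm above the top face
- lever (a joint): the switch lever, rad: 0 = up (leaning 13 degrees past vertical towards the box's +x, where its own weight holds it against the stop), 1.36 = dropped (leaning 65 degrees from vertical towards the box's -x). The hinge lies at the level of the box's top face, along the box's y; the arm is 62 mm long. It moves freely (weight 0.12 kg); past vertical (about 0.23) it falls by itself. It stays up only if the button is out
- lever_bar (a point): centre of the lever's blue cross bar, a round bar 14 mm thick and 80 mm long along the box's y, at the end of the arm; moves with the lever. When dropped it lies 26 mm above the box's top face, 56 mm from the hinge towards the box's -x. Pinch it from above across the box's x, about 22 mm to one side of the middle (the 9 mm arm slopes down from its middle), and carry it along the 62 mm arc over the hinge; it turns in the fingers. A plain sideways push jams
- test_button (a joint): travel of the yellow test button, m: 0 = out, 0.0085 = fully pressed (about 5.5 N); it springs back. The lever lets go at about 5 mm of travel and falls in under 1 s
- button_top (a point): centre of the top of the yellow test button (28 mm across), 16 mm above the box's top face when out; it is pressed straight down
- timer_dial (a joint): angle of the timer dial, rad, growing clockwise seen from above: 0 = the stop at mark 0; it clicks every 30 degrees (0.524 rad), marks 0 to 7; mark 5, the big red dot, is at 2.618. Starts at click 0, 1 or 2. It springs into the nearest click when let go; a turn over a click takes about 0.1 N m
- dial_grip (a point): point on the dial's axis at the height to grip, 34 mm above the box's top face. The dial has an upright bar grip 44 mm long, 14 mm thick, from 14 mm below this point to 8 mm above it; at joint value 0 the bar lies along the box's x with its white pointer end towards the box's -x; it turns clockwise with the joint value
- drying_plate: flat steel drying plate fixed to the bench, 260 mm (x) by 240 mm (y), top surface 20 mm above its origin (centre of its underside); no rim. Position and yaw vary; it stands on the other side of the vases from the control box
- vase_1: raw-clay (beige) bud vase standing upright: round body 56 mm across up to 54 mm high, then a slim round neck 26 mm across up to the top at 110 mm. Solid to the touch (the dark disc on top is not a hole); about 0.2 kg. Origin: centre of its underside; z is its axis, up. May be absent (then None); 2 to 4 of the four vases are there
- vase_2: raw-clay (beige) bud vase standing upright: round body 56 mm across up to 54 mm high, then a slim round neck 26 mm across up to the top at 110 mm. Solid to the touch (the dark disc on top is not a hole); about 0.2 kg. Origin: centre of its underside; z is its axis, up. May be absent (then None); 2 to 4 of the four vases are there
- vase_3: raw-clay (beige) bud vase standing upright: round body 56 mm across up to 54 mm high, then a slim round neck 26 mm across up to the top at 110 mm. Solid to the touch (the dark disc on top is not a hole); about 0.2 kg. Origin: centre of its underside; z is its axis, up. May be absent (then None); 2 to 4 of the four vases are there
- vase_4: raw-clay (beige) bud vase standing upright: round body 56 mm across up to 54 mm high, then a slim round neck 26 mm across up to the top at 110 mm. Solid to the touch (the dark disc on top is not a hole); about 0.2 kg. Origin: centre of its underside; z is its axis, up. May be absent (then None); 2 to 4 of the four vases are there
- glaze_jar: bystander: amber jar with white lid, 72 mm across, 85 mm high; leave alone. Origin: centre of its underside
- slip_can: bystander: steel can, 80 mm across, 110 mm high; leave alone. Origin: centre of its underside
- plaster_bat: bystander: white plaster disc, 100 mm across, 25 mm high; leave alone. Origin: centre of its underside
Things that resemble listed ones, but are neither listed nor needed, are in the scene too. Leave any pink or turquoise look-alike of the vase_1 alone.

How it is judged:
On the way, in this order (a step that is already met when the one before it is completed fails the run):
1. the test button is pressed (value of joint test_button above 0.003 m).
2. the lever has dropped (value of joint lever above 1.2 rad), for 0.05 s.
3. the lever is fully up again, the button out (value of joint lever below 0.1 rad and value of joint test_button below 0.002 m), for 0.2 s.
4. all vases stand upright on the plate, apart from each other (all of step 3 and x of vase_1 in the frame of drying_plate between -0.104 and 0.104 m and y of vase_1 in the frame of drying_plate between -0.094 and 0.094 m and z of vase_1 in the frame of drying_plate between 0.013 and 0.027 m and angle between each of vase_1, vase_2, vase_3, vase_4's own z axis and vertical below 0.12 rad and x of vase_2 in the frame of drying_plate between -0.104 and 0.104 m and y of vase_2 in the frame of drying_plate between -0.094 and 0.094 m and z of vase_2 in the frame of drying_plate between 0.013 and 0.027 m and x of vase_3 in the frame of drying_plate between -0.104 and 0.104 m and y of vase_3 in the frame of drying_plate between -0.094 and 0.094 m and z of vase_3 in the frame of drying_plate between 0.013 and 0.027 m and x of vase_4 in the frame of drying_plate between -0.104 and 0.104 m and y of vase_4 in the frame of drying_plate between -0.094 and 0.094 m and z of vase_4 in the frame of drying_plate between 0.013 and 0.027 m and horizontal distance between vase_1 and vase_2 above 0.058 m and horizontal distance between each of vase_1, vase_2 and vase_3 above 0.058 m and horizontal distance between each of vase_1, vase_2, vase_3 and vase_4 above 0.058 m), for 0.2 s.
5. the dial is at the fifth click (value of joint timer_dial between 2.46799 and 2.76799 rad), for 0.3 s.
At the end, for the whole second after the job is handed in: Lever up (within 0.1 rad of its stop), button out; every vase upright (within 7 degrees) on the plate, its centre at least 26 mm inside the edge, centres over 58 mm apart, released and at rest; dial within 0.15 rad of click 5 (2.618 rad) (all of step 4 and all of step 5 and linear speed of each of vase_1, vase_2, vase_3, vase_4 below 0.03 m/s and contact force between the fingers and vase_1 below 0.2 N and contact force between the fingers and vase_2 below 0.2 N and contact force between the fingers and vase_3 below 0.2 N and contact force between the fingers and vase_4 below 0.2 N); the robot touches nothing.
It fails at once if a bystander is moved by more than 30 mm (distance of any of glaze_jar, slip_can, plaster_bat from where it was at the start of the episode above 0.03 m).
Of vase_1, vase_2, vase_3, vase_4 only 2 to 4 are there at a start; the rules pass over those that are not, and their reading is None.
At some moment in a run one of vase_1, vase_2, vase_3, vase_4 may be knocked a few centimetres aside while the robot is not near it.
It also fails if it takes over 210 s, if anything falls off the work surface, if the arm or the gripper's body presses on something with over 40 N, if the wrist force passes 120 N, or if a joint passes its speed limit or range.

## Working session

There is one attempt and no reset: what is moved stays moved. The work goes in short steps, Python scripts to look and compute and a tool call to move; the robot and the scene stay as the last step left them, time stands still between calls to the robot, and variables do not carry over. Pictures are saved under pics/ and viewed, at most 14 in all, crops included, and the job is handed in when it is done.

Besides the shell and the picture viewer there is one more tool, called after "Emit:" by a JSON object that holds its "method" and its "body", one argument or row to a line. arm_command: Moves the arm, as the interface text tells. Its arguments: {"type":"object","properties":{"targets":{"type":"array","items":{"type":"object","properties":{"dx":{"type":"number"},"dy":{"type":"number"},"dz":{"type":"number"},"wx":{"type":"number"},"wy":{"type":"number"},"wz":{"type":"number"},"fingers":{"type":"number"}}}},"force":{"type":"number"}},"required":["targets"]}

```bash
mkdir -p pics; cat > h.py <<'E'
import numpy as np, cv2
from bench import manip
from scipy.spatial.transform import Rotation as R
def cam(n):
    s=manip.get_state(); p=manip.camera_params(n); im,d=manip.read_camera(n)
    f=im.shape[0]/2/np.tan(np.radians(p['vertical_fov'])/2)
    if n=='wrist':
        T=np.eye(4); T[:3,:3]=R.from_euler('xyz',s['tcp_rot']).as_matrix(); T[:3,3]=s['ee_pos']; T=T@np.array(p['mount'])
    else: T=np.array(p['cam_to_world'])
    return im,d,(f,p['cx'],p['cy'],T)
def ray(c,u,v):
    f,cx,cy,T=c; return T[:3,3],T[:3,:3]@np.array([(u-cx)/f,(v-cy)/f,1])
def onz(c,u,v,z):
    o,r=ray(c,u,v); return o+r*(z-o[2])/r[2]
def cloud(c,d):
    f,cx,cy,T=c; v,u=np.indices(d.shape)
    P=np.stack([(u-cx)/f*d,(v-cy)/f*d,d],-1)@T[:3,:3].T+T[:3,3]; P[d<=0]=np.nan; return P
def px(c,P):
    f,cx,cy,T=c; q=T[:3,:3].T@(np.array(P)-T[:3,3]); return q[0]/q[2]*f+cx,q[1]/q[2]*f+cy
E
python3 - <<'E'
from h import *
s=manip.get_state(); print(s)
for n in('scene','side'):
    im,d,c=cam(n); cv2.imwrite(f'pics/{n}0.png',im); np.savez(f'{n}0.npz',im=im,d=d,f=c[0],cx=c[1],cy=c[2],T=c[3]); print(n,c[3].round(3).tolist(), (d>0).mean())
print(manip.tip_reach, manip.camera_params('wrist'))
E
```

```text
{'time': 0.0, 'q': array([-1.32650214e+00,  5.28471597e-01,  1.43389493e+00,  2.52908928e-05,
        1.18138560e+00, -1.78496151e-01]), 'dq': array([ 0.00065526, -0.00065959, -0.00078163, -0.00057299, -0.00084915,
       -0.00135102]), 'joint_torque': array([-6.31538915e-04, -4.40046787e+01, -1.76592153e+01,  6.33846782e-02,
        5.80563443e-02, -1.47754113e-04]), 'ee_pos': array([ 0.25630454, -0.56925892,  0.23257061]), 'tcp_rot': array([-3.13947164e+00, -4.06418708e-04,  4.22780278e-01]), 'force': array([-0.17443375, -0.49270666, -0.74267367]), 'torque': array([0.01015989, 0.00969517, 0.03385019]), 'finger_force': 0.0, 'finger_gap': 0.08678453144836364}
scene [[-0.422, 0.587, -0.691, 1.607], [0.907, 0.283, -0.313, 0.439], [0.012, -0.759, -0.651, 1.057], [0.0, 0.0, 0.0, 1.0]] 0.9839795918367347
side [[0.919, -0.292, 0.263, 0.143], [-0.393, -0.712, 0.582, -0.955], [0.017, -0.638, -0.769, 1.35], [0.0, 0.0, 0.0, 1.0]] 0.9958971088435374
0.011 {'vertical_fov': 63.481744285686666, 'cx': 284.0338227315514, 'cy': 207.68239112264305, 'mount': array([[ 5.14041389e-05, -9.70534709e-01, -2.40961359e-01,
         6.52946225e-02],
       [ 9.99999783e-01,  2.08117306e-04, -6.24917380e-04,
         7.30807562e-05],
       [ 6.56652236e-04, -2.40961275e-01,  9.70534509e-01,
        -1.50681188e-01],
       [ 0.00000000e+00,  0.00000000e+00,  0.00000000e+00,
         1.00000000e+00]])}
```

View pics/scene0.png

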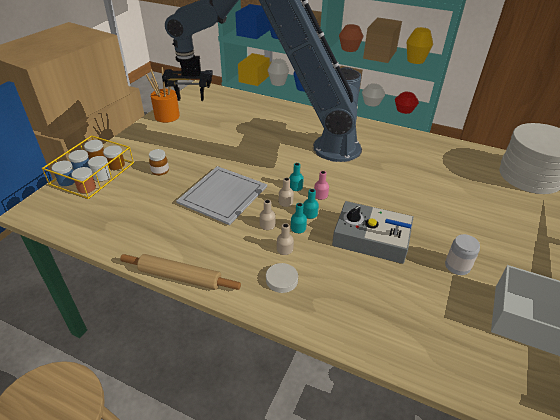

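View pics/side0.png

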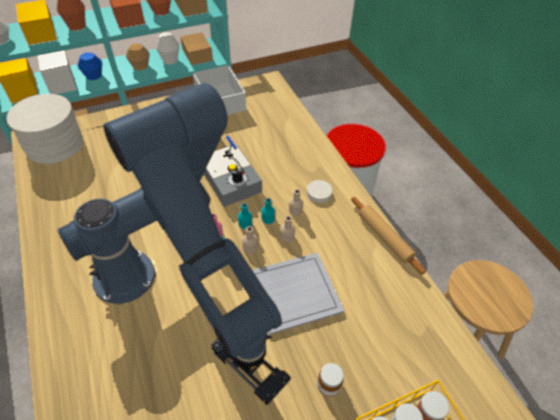

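Scene view: the beige vases are at about (286,192), (267,215) and (285,240). The look-alikes are turquoise at (296,178), (311,204), (299,219) and pink at (322,186). The control box is at (373,230), with the dial left, yellow button at (372,223) and blue lever right. The plate is at (222,195), jar (158,162), can (462,254) and disc (282,278).

```bash
cat > m.py <<'E'
from h import *
def load(n):
    z=np.load(f'{n}0.npz'); return z['im'],z['d'],(float(z['f']),float(z['cx']),float(z['cy']),z['T'])
if __name__=='__main__':
  for n in('scene','side'):
    im,d,c=load(n); P=cloud(c,d); hsv=cv2.cvtColor(im,cv2.COLOR_BGR2HSV)
    X,Y,Z=P[...,0],P[...,1],P[...,2]
    reg=(X>0.3)&(X<0.95)&(abs(Y)<0.6)
    print(n)
    for nm,lo,hi in(('vase',.085,.116),('box',.066,.074),('plate',.016,.024),('knobs',.076,.145)):
        m=(reg&(Z>lo)&(Z<hi)).astype(np.uint8)
        k,l,st,ce=cv2.connectedComponentsWithStats(m)
        for i in range(1,k):
            mm=l==i
            if st[i,4]<(25 if nm in('vase','knobs') else 200):continue
            pts=P[mm]; r=cv2.minAreaRect((pts[:,:2]*1000).astype(np.float32))
            print(nm,st[i,4],ce[i].round(),'mean',pts.mean(0).round(3),'zmax',pts[:,2].max().round(3),'rect',np.round(r[0]),np.round(r[1]),round(r[2],1),'hsv',np.median(hsv[mm],0))
    for nm,lo,hi in(('yellow',(22,150,100),(32,255,255)),('blue',(100,150,60),(125,255,255))):
        m=cv2.inRange(hsv,lo,hi).astype(bool)&reg&(Z>.07)
        if m.sum(): print(nm,m.sum(),np.argwhere(m).mean(0)[::-1].round(1),P[m].mean(0).round(3),P[m].min(0).round(3),P[m].max(0).round(3))
E
python3 m.py
```

```text
scene
vase 53 [296. 167.] mean [ 0.348 -0.051  0.102] zmax 0.115 rect [345. -52.] [26. 23.] 62.1 hsv [ 89. 213. 104.]
vase 60 [322. 175.] mean [0.353 0.055 0.101] zmax 0.114 rect [353.  55.] [29. 25.] 13.0 hsv [170.5 107.  146.5]
vase 62 [286. 182.] mean [ 0.449 -0.049  0.101] zmax 0.113 rect [444. -51.] [29. 22.] 27.1 hsv [ 16.  62. 136.]
vase 67 [311. 193.] mean [0.471 0.059 0.102] zmax 0.113 rect [469.  59.] [27. 25.] 52.4 hsv [ 89. 212.  99.]
vase 65 [267. 204.] mean [ 0.593 -0.055  0.103] zmax 0.114 rect [588. -56.] [23. 31.] 84.2 hsv [ 16.  58. 127.]
vase 67 [299. 207.] mean [0.561 0.05  0.103] zmax 0.115 rect [558.  49.] [25. 25.] 30.6 hsv [ 89. 210. 102.]
vase 99 [354. 212.] mean [0.504 0.223 0.102] zmax 0.116 rect [499. 222.] [22. 51.] 67.5 hsv [100.  23.  26.]
vase 78 [285. 228.] mean [0.675 0.049 0.103] zmax 0.115 rect [672.  48.] [24. 24.] 62.7 hsv [ 17.  61. 132.]
vase 398 [463. 245.] mean [0.507 0.573 0.105] zmax 0.115 rect [499. 571.] [58. 79.] 90.0 hsv [ 21.5   3.  156. ]
box 1872 [375. 226.] mean [0.501 0.299 0.07 ] zmax 0.074 rect [493. 294.] [176. 240.] 6.4 hsv [ 2
[... 3349 characters left out ...]
.464 0.048 0.099] zmax 0.116 rect [464.  51.] [26. 26.] 36.4 hsv [ 89. 183. 102.]
knobs 31 [215. 217.] mean [0.352 0.045 0.101] zmax 0.114 rect [352.  48.] [27. 12.] 88.2 hsv [171. 102. 171.]
knobs 72 [288. 221.] mean [ 0.584 -0.066  0.099] zmax 0.116 rect [585. -65.] [27. 22.] 72.0 hsv [ 17.   72.  139.5]
knobs 75 [250. 232.] mean [ 0.442 -0.06   0.1  ] zmax 0.117 rect [442. -58.] [26. 25.] 58.1 hsv [ 17.  70. 129.]
knobs 183 [330. 369.] mean [ 0.482 -0.588  0.085] zmax 0.091 rect [ 483. -585.] [29. 62.] 89.7 hsv [ 30.  12. 217.]
yellow 31 [232. 167.] [0.496 0.279 0.082] [0.485 0.265 0.073] [0.51  0.295 0.091]
blue 15 [230.5 141.4] [0.524 0.366 0.135] [0.52  0.335 0.132] [0.528 0.398 0.142]
```

```bash
cat > plan.py <<'E'
# usage: plan.py x y z yaw [x y z yaw ...] (mm, deg): prints rows for each waypoint, tool frame
import sys; from h import *
def plan(wps,step=45.,ang=8.):
    s=manip.get_state(); p=np.array(s['ee_pos'])*1000; Rm=R.from_euler('xyz',s['tcp_rot']); tot=0
    for x,y,z,yaw in wps:
        t=np.array([x,y,z]); Rt=R.from_euler('xyz',[np.pi,0,np.radians(yaw)])
        rel=(Rm.inv()*Rt).as_rotvec()
        n=int(max(1,np.ceil(np.linalg.norm(t-p)/step),np.ceil(np.degrees(np.linalg.norm(rel))/ang)))
        print(n,'rows; total tool-frame (turn last)',Rm.inv().apply(t-p).round(1),'w/row',(np.degrees(rel)/6/n).round(2))
        for i in range(n):
            sh=Rm.inv().apply((t-p)/n); print('  ',dict(dx=round(sh[0]),dy=round(sh[1]),dz=round(sh[2]),wz=round(np.degrees(rel[2])/6/n,2)))
            Rm=Rm*R.from_rotvec(rel/n); p=p+(t-p)/(n-i)*0+ (t-p0)/n if False else p
            if i==0: p0=p.copy()
            p=p0+(t-p0)*(i+1)/n if False else p
        p=t; Rm=Rt
    
if __name__=='__main__':
    a=list(map(float,sys.argv[1:])); plan([a[i:i+4] for i in range(0,len(a),4)])
E
cat > plan.py <<'E'
# usage: plan.py x y z yaw [x y z yaw ...] (mm, deg): prints rows in the tool frame for each waypoint
import sys; from h import *
def plan(wps,step=45.,ang=8.):
    s=manip.get_state(); p=np.array(s['ee_pos'])*1000; Rm=R.from_euler('xyz',s['tcp_rot'])
    for x,y,z,yaw in wps:
        D=np.array([x,y,z])-p; Rt=R.from_euler('xyz',[np.pi,0,np.radians(yaw)]); rel=(Rm.inv()*Rt).as_rotvec()
        n=int(max(1,np.ceil(np.linalg.norm(D)/step),np.ceil(np.degrees(np.linalg.norm(rel))/ang)))
        print(n,'rows; wx wy wz/row',(np.degrees(rel)/6/n).round(2))
        for i in range(n):
            print('  ',*Rm.inv().apply(D/n).round(0).astype(int)); Rm=Rm*R.from_rotvec(rel/n)
        p=p+D; Rm=Rt
a=list(map(float,sys.argv[1:])); plan([a[i:i+4] for i in range(0,len(a),4)])
E
python3 plan.py 450 -200 250 60 495 230 250 96
```

```text
10 rows; wx wy wz/row [-0.  -0.  -0.6]
   33 -26 -2
   34 -24 -2
   36 -21 -2
   37 -19 -2
   38 -17 -2
   39 -14 -2
   40 -12 -2
   41 -9 -2
   41 -7 -2
   41 -4 -2
10 rows; wx wy wz/row [ 0.   0.  -0.6]
   39 -18 0
   41 -15 0
   41 -13 0
   42 -10 0
   43 -7 0
   43 -5 0
   43 -2 0
   43 1 0
   43 4 0
   43 6 0
```

Emit:
{"method": "arm_command", "body": {
  "targets": [
    {"dx":33,"dy":-26,"dz":-2,"wz":-0.6,"fingers":-1},
    {"dx":34,"dy":-24,"dz":-2,"wz":-0.6},
    {"dx":36,"dy":-21,"dz":-2,"wz":-0.6},
    {"dx":37,"dy":-19,"dz":-2,"wz":-0.6},
    {"dx":38,"dy":-17,"dz":-2,"wz":-0.6},
    {"dx":39,"dy":-14,"dz":-2,"wz":-0.6},
    {"dx":40,"dy":-12,"dz":-2,"wz":-0.6},
    {"dx":41,"dy":-9,"dz":-2,"wz":-0.6},
    {"dx":41,"dy":-7,"dz":-2,"wz":-0.6},
    {"dx":41,"dy":-4,"dz":-2,"wz":-0.6},
    {"dx":39,"dy":-18,"wz":-0.6},
    {"dx":41,"dy":-15,"wz":-0.6},
    {"dx":41,"dy":-13,"wz":-0.6},
    {"dx":42,"dy":-10,"wz":-0.6},
    {"dx":43,"dy":-7,"wz":-0.6},
    {"dx":43,"dy":-5,"wz":-0.6},
    {"dx":43,"dy":-2,"wz":-0.6},
    {"dx":43,"dy":1,"wz":-0.6},
    {"dx":43,"dy":4,"wz":-0.6},
    {"dx":43,"dy":6,"wz":-0.6}
  ]
}}

```text
invalid input
```

```bash
python3 - <<'E'
from h import *
s=manip.get_state();print(s['time'],s['ee_pos'],s['tcp_rot'])
im,d,c=cam('wrist'); cv2.imwrite('pics/w1.png',im)
P=cloud(c,d); hsv=cv2.cvtColor(im,cv2.COLOR_BGR2HSV)
for nm,lo,hi in(('yellow',(22,150,100),(32,255,255)),('blue',(100,150,60),(125,255,255))):
    m=cv2.inRange(hsv,lo,hi); k,l,st,ce=cv2.connectedComponentsWithStats(m); i=1+st[1:,4].argmax(); m=l==i
    print(nm,st[i],ce[i].round(1),np.nanmean(P[m],0).round(4),np.nanmin(P[m],0).round(3),np.nanmax(P[m],0).round(3), 'ray@.086',onz(c,*ce[i],.086).round(4),'ray@.130',onz(c,*ce[i],.130).round(4))
m=(P[...,2]>.066)&(P[...,2]<.074); r=cv2.minAreaRect((P[m][:,:2]*1000).astype(np.float32)); print(r)
m=(P[...,2]>.1)&(P[...,2]<.12)&(P[...,1]>.17)&(P[...,1]<.27)
if m.sum(): print('dial',m.sum(),cv2.minAreaRect((P[m][:,:2]*1000).astype(np.float32)),P[m][:,2].max())
E
```

```text
0.1 [ 0.25631476 -0.56933755  0.23267024] [-3.13967840e+00 -3.16119977e-04  4.22835079e-01]
yellow [520   0  40  47 340] [535.1  24.5] [ 0.504  -0.7291  0.0135] [ 0.487 -0.757 -0.002] [ 0.531 -0.727  0.056] ray@.086 [ 0.4672 -0.6928  0.086 ] ray@.130 [ 0.4448 -0.6706  0.13  ]Traceback (most recent call last):
  File "<stdin>", line 6, in <module>
ValueError: attempt to get argmax of an empty sequence
```

View pics/w1.png

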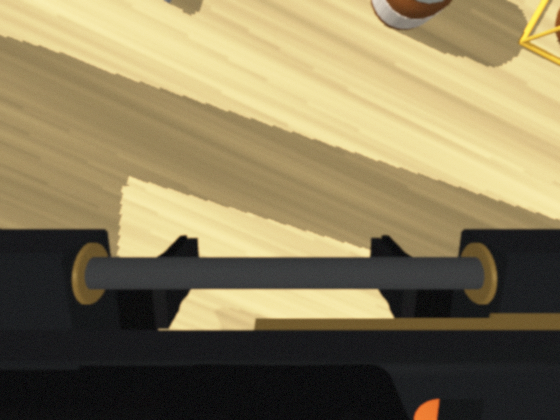

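The move was refused, probably because keys were missing. The wrist picture shows the open fingers at (165,270) and (395,270) and the jar at (410,10), still from the start pose. I'll send full rows.

Emit:
{"method": "arm_command", "body": {
  "targets": [
    {"dx":33,"dy":-26,"dz":-2,"wx":0,"wy":0,"wz":-0.6,"fingers":-1},
    {"dx":34,"dy":-24,"dz":-2,"wx":0,"wy":0,"wz":-0.6,"fingers":-1},
    {"dx":36,"dy":-21,"dz":-2,"wx":0,"wy":0,"wz":-0.6,"fingers":-1},
    {"dx":37,"dy":-19,"dz":-2,"wx":0,"wy":0,"wz":-0.6,"fingers":-1},
    {"dx":38,"dy":-17,"dz":-2,"wx":0,"wy":0,"wz":-0.6,"fingers":-1},
    {"dx":39,"dy":-14,"dz":-2,"wx":0,"wy":0,"wz":-0.6,"fingers":-1},
    {"dx":40,"dy":-12,"dz":-2,"wx":0,"wy":0,"wz":-0.6,"fingers":-1},
    {"dx":41,"dy":-9,"dz":-2,"wx":0,"wy":0,"wz":-0.6,"fingers":-1},
    {"dx":41,"dy":-7,"dz":-2,"wx":0,"wy":0,"wz":-0.6,"fingers":-1},
    {"dx":41,"dy":-4,"dz":-2,"wx":0,"wy":0,"wz":-0.6,"fingers":-1},
    {"dx":39,"dy":-18,"dz":0,"wx":0,"wy":0,"wz":-0.6,"fingers":-1},
    {"dx":41,"dy":-15,"dz":0,"wx":0,"wy":0,"wz":-0.6,"fingers":-1},
    {"dx":41,"dy":-13,"dz":0,"wx":0,"wy":0,"wz":-0.6,"fingers":-1},
    {"dx":42,"dy":-10,"dz":0,"wx":0,"wy":0,"wz":-0.6,"fingers":-1},
    {"dx":43,"dy":-7,"dz":0,"wx":0,"wy":0,"wz":-0.6,"fingers":-1},
    {"dx":43,"dy":-5,"dz":0,"wx":0,"wy":0,"wz":-0.6,"fingers":-1},
    {"dx":43,"dy":-2,"dz":0,"wx":0,"wy":0,"wz":-0.6,"fingers":-1},
    {"dx":43,"dy":1,"dz":0,"wx":0,"wy":0,"wz":-0.6,"fingers":-1},
    {"dx":43,"dy":4,"dz":0,"wx":0,"wy":0,"wz":-0.6,"fingers":-1},
    {"dx":43,"dy":6,"dz":0,"wx":0,"wy":0,"wz":-0.6,"fingers":-1}
  ]
}}

```text
time: 2.15
ee_pos: [0.4918, 0.231, 0.2534]
tcp_rot: [-3.141, 0.0, 1.682]
force: [0.7, -0.5, -0.3]
finger_gap: 0.0006
finger_force: 0.0
```

```bash
cat > wb.py <<'E'
from h import *
import sys
s=manip.get_state();print(s['time'],s['ee_pos'],s['tcp_rot'])
im,d,c=cam('wrist'); cv2.imwrite('pics/%s.png'%sys.argv[1],im)
P=cloud(c,d); hsv=cv2.cvtColor(im,cv2.COLOR_BGR2HSV)
for nm,lo,hi in(('yellow',(22,150,100),(32,255,255)),('blue',(100,150,60),(125,255,255))):
    m=cv2.inRange(hsv,lo,hi); k,l,st,ce=cv2.connectedComponentsWithStats(m)
    if k<2: continue
    i=1+st[1:,4].argmax(); m=l==i
    print(nm,st[i],ce[i].round(1),np.nanmean(P[m],0).round(4),np.nanmin(P[m],0).round(3),np.nanmax(P[m],0).round(3))
    top=m&(P[...,2]>np.nanmax(P[m],0)[2]-.006); print('  top rect',cv2.minAreaRect((P[top][:,:2]*1000).astype(np.float32)))
m=(P[...,2]>.066)&(P[...,2]<.074); r=cv2.minAreaRect((P[m][:,:2]*1000).astype(np.float32)); print('box',r)
m=(P[...,2]>.1)&(P[...,2]<.12)&(P[...,1]>.17)&(P[...,1]<.27)
if m.sum(): print('dial',m.sum(),cv2.minAreaRect((P[m][:,:2]*1000).astype(np.float32)),P[m][:,2].max())
E
python3 wb.py w2
```

```text
2.15 [0.49180121 0.23096106 0.25339763] [-3.14139021e+00  2.08646656e-04  1.68221550e+00]
yellow [283 118  32  33 814] [298.3 133.9] [0.4984 0.2881 0.0838] [0.484 0.273 0.073] [0.514 0.303 0.088]
  top rect ((498.74432373046875, 286.6612243652344), (27.065797805786133, 25.951074600219727), 52.0448112487793)
blue [ 342    0   20   82 1283] [351.5  39.9] [0.5265 0.3597 0.1356] [0.519 0.331 0.13 ] [0.535 0.387 0.139]
  top rect ((526.944091796875, 359.12200927734375), (11.032383918762207, 55.04656982421875), 5.844003200531006)
box ((490.301513671875, 292.84320068359375), (169.62640380859375, 222.56292724609375), 5.651224613189697)
dial 815 ((496.9508361816406, 222.14698791503906), (14.544343948364258, 44.624183654785156), 65.65989685058594) 0.1136266228058363
```

View pics/w2.png

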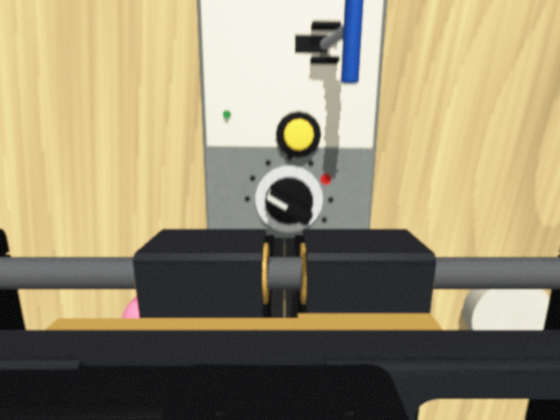

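Wrist view: yellow button at (298,134), pointer (277,201) on click 1, red mark at (326,180), blue bar at (351,40). All of these agree with the box pose (0.491, 0.292, yaw 5.8°). Next I move above the button.

Emit:
{"method": "arm_command", "body": {
  "targets": [
    {"dx":27,"dy":6,"dz":0,"wx":0,"wy":0,"wz":0,"fingers":-1},
    {"dx":27,"dy":6,"dz":10,"wx":0,"wy":0,"wz":0,"fingers":-1},
    {"dx":0,"dy":0,"dz":45,"wx":0,"wy":0,"wz":0,"fingers":-1},
    {"dx":0,"dy":0,"dz":45,"wx":0,"wy":0,"wz":0,"fingers":-1},
    {"dx":0,"dy":0,"dz":40,"wx":0,"wy":0,"wz":0,"fingers":-1},
    {"dx":0,"dy":0,"dz":8,"wx":0,"wy":0,"wz":0,"fingers":-1},
    {"dx":0,"dy":0,"dz":0,"wx":0,"wy":0,"wz":0,"fingers":-1}
  ]
}}

```text
time: 2.9
ee_pos: [0.4973, 0.2837, 0.1044]
tcp_rot: [-3.138, 0.001, 1.679]
force: [-0.1, 0.6, 1.0]
finger_gap: 0.0006
finger_force: 0.0
```

Emit:
{"method": "arm_command", "body": {
  "targets": [
    {"dx":0,"dy":0,"dz":4,"wx":0,"wy":0,"wz":0,"fingers":-1},
    {"dx":0,"dy":0,"dz":4,"wx":0,"wy":0,"wz":0,"fingers":-1},
    {"dx":0,"dy":0,"dz":4,"wx":0,"wy":0,"wz":0,"fingers":-1},
    {"dx":0,"dy":0,"dz":3,"wx":0,"wy":0,"wz":0,"fingers":-1},
    {"dx":0,"dy":0,"dz":0,"wx":0,"wy":0,"wz":0,"fingers":-1}
  ]
}}

```text
time: 3.4
ee_pos: [0.4995, 0.2846, 0.0914]
tcp_rot: [3.138, -0.001, 1.679]
force: [1.1, -0.3, 3.6]
finger_gap: 0.0007
finger_force: 1.8
```

Emit:
{"method": "arm_command", "body": {
  "targets": [
    {"dx":0,"dy":0,"dz":2,"wx":0,"wy":0,"wz":0,"fingers":-1},
    {"dx":0,"dy":0,"dz":0,"wx":0,"wy":0,"wz":0,"fingers":-1},
    {"dx":0,"dy":0,"dz":0,"wx":0,"wy":0,"wz":0,"fingers":-1},
    {"dx":0,"dy":0,"dz":0,"wx":0,"wy":0,"wz":0,"fingers":-1},
    {"dx":0,"dy":0,"dz":0,"wx":0,"wy":0,"wz":0,"fingers":-1},
    {"dx":0,"dy":0,"dz":0,"wx":0,"wy":0,"wz":0,"fingers":-1},
    {"dx":0,"dy":0,"dz":0,"wx":0,"wy":0,"wz":0,"fingers":-1}
  ]
}}

```text
time: 4.1
ee_pos: [0.499, 0.2844, 0.0889]
tcp_rot: [3.14, -0.0, 1.679]
force: [3.8, 2.0, 5.2]
finger_gap: 0.0003
finger_force: 2.6
```

```bash
python3 wb.py w3
```

```text
4.1 [0.498975   0.28442806 0.08889503] [ 3.13955580e+00 -4.57581155e-04  1.67939070e+00]
yellow [265 225  39  17 385] [284.  232.2] [0.4977 0.297  0.0782] [0.489 0.294 0.074] [0.507 0.322 0.157]
  top rect ((494.9905700683594, 320.4501037597656), (1.702215552330017, 10.136553764343262), 86.62071990966797)
blue [ 180    0   41  180 5825] [200.8  87.4] [0.4586 0.3586 0.1015] [0.449 0.323 0.096] [0.467 0.391 0.105]
  top rect ((458.2326354980469, 356.7912902832031), (12.769388198852539, 66.65006256103516), 5.465846538543701)
box ((487.47772216796875, 322.9525146484375), (170.49993896484375, 160.02001953125), 6.321927547454834)
```

Emit:
{"method": "arm_command", "body": {
  "targets": [
    {"dx":0,"dy":0,"dz":-11,"wx":0,"wy":0,"wz":0,"fingers":-1},
    {"dx":0,"dy":0,"dz":-50,"wx":0,"wy":0,"wz":0,"fingers":-1},
    {"dx":29,"dy":-16,"dz":0,"wx":0,"wy":0,"wz":0,"fingers":0},
    {"dx":29,"dy":-17,"dz":0,"wx":0,"wy":0,"wz":0,"fingers":0},
    {"dx":0,"dy":0,"dz":0,"wx":0,"wy":0,"wz":0,"fingers":0},
    {"dx":0,"dy":0,"dz":0,"wx":0,"wy":0,"wz":0,"fingers":0},
    {"dx":0,"dy":0,"dz":0,"wx":0,"wy":0,"wz":0,"fingers":0}
  ]
}}

```text
time: 4.85
ee_pos: [0.4581, 0.3373, 0.149]
tcp_rot: [-3.139, 0.001, 1.679]
force: [0.3, -0.3, 0.1]
finger_gap: 0.0329
finger_force: 0.0
```

```bash
python3 wb.py w4; python3 plan.py 460 338 88 95.8
```

```text
4.85 [0.4581285  0.33730152 0.1489585 ] [-3.13879785e+00  1.29084732e-03  1.67932534e+00]
yellow [314 289  11  26 214] [319.  301.2] [0.4873 0.2873 0.0894] [0.475 0.269 0.074] [0.494 0.333 0.175]
  top rect ((475.4449157714844, 331.3077697753906), (0.2397931069135666, 2.671117067337036), 10.028796195983887)
blue [ 277  125   21  130 2506] [286.8 189.1] [0.4566 0.3642 0.1017] [0.448 0.324 0.097] [0.466 0.402 0.104]
  top rect ((456.82574462890625, 362.6848449707031), (11.747968673706055, 78.06578826904297), 5.909513473510742)
box ((485.72528076171875, 337.5891418457031), (169.22622680664062, 151.44198608398438), 5.631945610046387)
2 rows; wx wy wz/row [-0.01  0.    0.03]
   0 1 31
   0 1 31
```

View pics/w4.png

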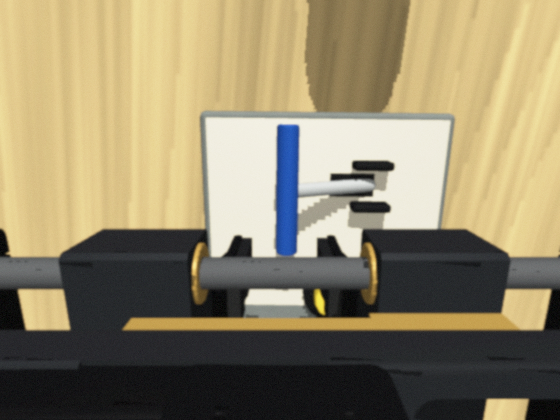

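The lever is down: blue bar from (287,125) to (287,255), between the fingers at (238,275) and (330,275). I go down and pinch.

Emit:
{"method": "arm_command", "body": {
  "targets": [
    {"dx":2,"dy":1,"dz":30,"wx":0,"wy":0,"wz":0,"fingers":0},
    {"dx":0,"dy":0,"dz":31,"wx":0,"wy":0,"wz":0,"fingers":0},
    {"dx":0,"dy":0,"dz":0,"wx":0,"wy":0,"wz":0,"fingers":0},
    {"dx":0,"dy":0,"dz":0,"wx":0,"wy":0,"wz":0,"fingers":-1},
    {"dx":0,"dy":0,"dz":0,"wx":0,"wy":0,"wz":0,"fingers":-1},
    {"dx":0,"dy":0,"dz":0,"wx":0,"wy":0,"wz":0,"fingers":-1},
    {"dx":0,"dy":0,"dz":0,"wx":0,"wy":0,"wz":0,"fingers":-1},
    {"dx":0,"dy":0,"dz":0,"wx":0,"wy":0,"wz":0,"fingers":-1}
  ],
  "force": 10
}}

```text
time: 5.7
ee_pos: [0.4592, 0.3404, 0.0895]
tcp_rot: [-3.141, -0.0, 1.679]
force: [-1.5, -0.3, 5.6]
finger_gap: 0.0135
finger_force: 10.0
```

Emit:
{"method": "arm_command", "body": {
  "targets": [
    {"dx":0,"dy":3.1,"dz":-5.7,"wx":0,"wy":0,"wz":0,"fingers":-1},
    {"dx":0,"dy":3.6,"dz":-5.4,"wx":0,"wy":0,"wz":0,"fingers":-1},
    {"dx":0,"dy":4.2,"dz":-5,"wx":0,"wy":0,"wz":0,"fingers":-1},
    {"dx":0,"dy":4.6,"dz":-4.5,"wx":0,"wy":0,"wz":0,"fingers":-1},
    {"dx":0,"dy":5.1,"dz":-4,"wx":0,"wy":0,"wz":0,"fingers":-1},
    {"dx":0,"dy":5.5,"dz":-3.4,"wx":0,"wy":0,"wz":0,"fingers":-1},
    {"dx":0,"dy":5.9,"dz":-2.9,"wx":0,"wy":0,"wz":0,"fingers":-1},
    {"dx":0,"dy":6.1,"dz":-2.2,"wx":0,"wy":0,"wz":0,"fingers":-1},
    {"dx":0,"dy":6.3,"dz":-1.6,"wx":0,"wy":0,"wz":0,"fingers":-1},
    {"dx":0,"dy":6.4,"dz":-0.9,"wx":0,"wy":0,"wz":0,"fingers":-1},
    {"dx":0,"dy":6.5,"dz":-0.2,"wx":0,"wy":0,"wz":0,"fingers":-1},
    {"dx":0,"dy":6.5,"dz":0.5,"wx":0,"wy":0,"wz":0,"fingers":-1},
    {"dx":0,"dy":6.3,"dz":1.1,"wx":0,"wy":0,"wz":0,"fingers":-1},
    {"dx":0,"dy":0,"dz":0,"wx":0,"wy":0,"wz":0,"fingers":-1},
    {"dx":0,"dy":0,"dz":0,"wx":0,"wy":0,"wz":0,"fingers":-1},
    {"dx":0,"dy":0,"dz":0,"wx":0,"wy":0,"wz":0,"fingers":-1}
  ]
}}

```text
time: 7.3
ee_pos: [0.529, 0.3476, 0.1225]
tcp_rot: [-3.14, 0.001, 1.68]
force: [-3.8, -2.9, 2.2]
finger_gap: 0.0135
finger_force: 10.0
```

Emit:
{"method": "arm_command", "body": {
  "targets": [
    {"dx":0,"dy":0,"dz":0,"wx":0,"wy":0,"wz":0,"fingers":0},
    {"dx":0,"dy":0,"dz":0,"wx":0,"wy":0,"wz":0,"fingers":0},
    {"dx":0,"dy":0,"dz":0,"wx":0,"wy":0,"wz":0,"fingers":0},
    {"dx":0,"dy":0,"dz":0,"wx":0,"wy":0,"wz":0,"fingers":0},
    {"dx":0,"dy":0,"dz":-30,"wx":0,"wy":0,"wz":0,"fingers":0},
    {"dx":0,"dy":0,"dz":-45,"wx":0,"wy":0,"wz":0,"fingers":0},
    {"dx":0,"dy":0,"dz":-45,"wx":0,"wy":0,"wz":0,"fingers":1},
    {"dx":-20,"dy":0,"dz":-10,"wx":0,"wy":0,"wz":0,"fingers":1},
    {"dx":-40,"dy":0,"dz":0,"wx":0,"wy":0,"wz":0,"fingers":1}
  ]
}}

```text
time: 8.2
ee_pos: [0.538, 0.2908, 0.2565]
tcp_rot: [3.132, -0.003, 1.684]
force: [0.8, -1.6, -0.8]
finger_gap: 0.0597
finger_force: 0.0
```

```bash
python3 wb.py w5; cat > obj.py <<'E'
from h import *
def tops(names=('scene','side')):
    for n in names:
        im,d,c=cam(n); P=cloud(c,d); hsv=cv2.cvtColor(im,cv2.COLOR_BGR2HSV); Z=P[...,2]
        m=((P[...,0]>.3)&(P[...,0]<.95)&(abs(P[...,1])<.62)&(Z>.085)&(Z<.135)).astype(np.uint8)
        k,l,st,ce=cv2.connectedComponentsWithStats(m)
        for i in range(1,k):
            if st[i,4]<20: continue
            q=P[l==i]; r=cv2.minAreaRect((q[:,:2]*1000).astype(np.float32)); h=np.median(hsv[l==i],0)
            if max(r[1])<40: print(n,ce[i].round(),np.round(r[0]),np.round(r[1]),'zmax',q[:,2].max().round(3),h,'BEIGE' if 10<h[0]<25 and h[1]<110 else '')
if __name__=='__main__': tops()
E
python3 obj.py
```

```text
8.2 [0.53797953 0.29076042 0.25649574] [ 3.13224828e+00 -3.02247257e-03  1.68351209e+00]
yellow [227 179  30  31 730] [241.8 193.8] [0.4988 0.2861 0.0838] [0.483 0.268 0.074] [0.512 0.301 0.088]
  top rect ((499.3069152832031, 286.8918151855469), (26.50499153137207, 26.757495880126953), 72.74250030517578)
blue [ 270   53   19  105 1575] [279.3 104.7] [0.5264 0.3693 0.1354] [0.517 0.33  0.077] [0.536 0.407 0.139]
  top rect ((526.6361694335938, 368.20050048828125), (11.638497352600098, 77.04259490966797), 5.289368152618408)
box ((490.3761291503906, 293.9765930175781), (169.48928833007812, 239.12709045410156), 5.6023101806640625)
dial 45 ((495.371337890625, 230.39862060546875), (1.7987767457962036, 11.639652252197266), 69.45331573486328) 0.10962202761159356
scene [296. 167.] [345. -51.] [25. 23.] zmax 0.114 [ 89. 213. 104.] 
scene [322. 175.] [351.  55.] [25. 28.] zmax 0.113 [171. 106. 146.] 
scene [286. 182.] [447. -49.] [23. 26.] zmax 0.114 [ 16.  62. 139.] BEIGE
scene [311. 193.] [469.  58.] [24. 25.] zmax 0.114 [ 89. 209. 102.] 
scene [267. 204.] [589. -57.] [31. 20.] zmax 0.113 [ 17.  61. 113.] BEIGE
scene [299. 207.] [557.  48.] [23. 24.] zmax 0.114 [ 89.  211.5  97. ] 
scene [285. 228.] [672.  47.] [25. 25.] zmax 0.115 [ 17.   59.  137.5] BEIGE
side [297. 193.] [669.  40.] [26. 25.] zmax 0.116 [ 17.  75. 121.] BEIGE
side [268. 202.] [553.  43.] [30. 22.] zmax 0.115 [ 88. 143.  86.] 
side [244. 207.] [465.  51.] [24. 29.] zmax 0.116 [ 88. 166.  88.] 
side [213. 218.] [347.  48.] [28. 24.] zmax 0.114 [171.  107.5 138.5] 
side [288. 220.] [585. -64.] [25. 22.] zmax 0.116 [ 17.  73. 122.] BEIGE
side [250. 231.] [443. -57.] [25. 25.] zmax 0.116 [ 16.  70. 114.] BEIGE
side [222. 241.] [340. -58.] [25. 25.] zmax 0.114 [ 89.  153.5  91.5]
```

```bash
python3 plan.py 555 -90 330 90
```

```text
9 rows; wx wy wz/row [ 0.   -0.    0.11]
   -42 -2 -9
   -42 -2 -9
   -42 -1 -9
   -42 -1 -9
   -42 0 -9
   -42 0 -9
   -42 1 -9
   -42 1 -9
   -42 2 -9
```

Emit:
{"method": "arm_command", "body": {
  "targets": [
    {"dx":-42,"dy":-2,"dz":-9,"wx":0,"wy":0,"wz":0.11,"fingers":0.4},
    {"dx":-42,"dy":-2,"dz":-9,"wx":0,"wy":0,"wz":0.11,"fingers":0.4},
    {"dx":-42,"dy":-1,"dz":-9,"wx":0,"wy":0,"wz":0.11,"fingers":0.4},
    {"dx":-42,"dy":-1,"dz":-9,"wx":0,"wy":0,"wz":0.11,"fingers":0.4},
    {"dx":-42,"dy":0,"dz":-9,"wx":0,"wy":0,"wz":0.11,"fingers":0.4},
    {"dx":-42,"dy":0,"dz":-9,"wx":0,"wy":0,"wz":0.11,"fingers":0.4},
    {"dx":-42,"dy":1,"dz":-9,"wx":0,"wy":0,"wz":0.11,"fingers":0.4},
    {"dx":-42,"dy":1,"dz":-9,"wx":0,"wy":0,"wz":0.11,"fingers":0.4},
    {"dx":-42,"dy":2,"dz":-9,"wx":0,"wy":0,"wz":0.11,"fingers":0.4},
    {"dx":0,"dy":0,"dz":0,"wx":0,"wy":0,"wz":0,"fingers":0.4}
  ]
}}

```text
time: 9.35
ee_pos: [0.5597, -0.0939, 0.3348]
tcp_rot: [3.137, 0.003, 1.571]
force: [1.1, 0.6, 0.3]
finger_gap: 0.0612
finger_force: 0.0
```

```bash
cat > wv.py <<'E'
from h import *
import sys
s=manip.get_state();print(s['time'],s['ee_pos'].round(4),s['tcp_rot'].round(4),s['finger_gap'])
im,d,c=cam('wrist'); cv2.imwrite('pics/%s.png'%sys.argv[1],im)
P=cloud(c,d); hsv=cv2.cvtColor(im,cv2.COLOR_BGR2HSV); Z=P[...,2]
m=((Z>.1)&(Z<.14)).astype(np.uint8); m[300:]=0
k,l,st,ce=cv2.connectedComponentsWithStats(m)
for i in range(1,k):
    if st[i,4]<60: continue
    q=P[l==i]; r=cv2.minAreaRect((q[:,:2]*1000).astype(np.float32)); print(ce[i].round(),np.round(r[0]),np.round(r[1]),'z',q[:,2].max().round(3),np.median(hsv[l==i],0))
E
python3 wv.py w6
```

```text
9.35 [ 0.5597 -0.0939  0.3348] [3.1374e+00 3.1000e-03 1.5706e+00] 0.061155710998254925
[192.  38.] [466.  56.] [25. 25.] z 0.113 [ 88. 166. 107.]
[76. 41.] [347.  53.] [25. 25.] z 0.112 [172. 105. 154.]
[279.  48.] [555.  46.] [26. 25.] z 0.112 [ 88. 167. 122.]
[389.  49.] [669.  46.] [25. 25.] z 0.112 [ 19.  61. 157.]
[178. 144.] [444. -51.] [25. 25.] z 0.112 [ 18.  62. 160.]
[ 85. 146.] [342. -53.] [25. 26.] z 0.113 [ 87. 161. 118.]
[308. 150.] [587. -58.] [24. 25.] z 0.112 [ 18.  60. 178.]
```

View pics/w6.png

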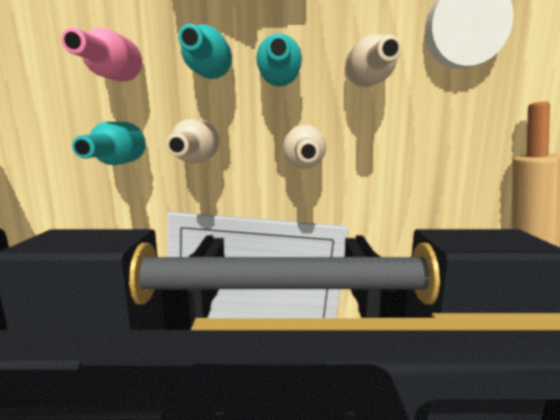

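The beige vase tops are at (178,144), (308,150) and (389,49). The look-alikes, one pink and three turquoise, are clearly distinct. I take the nearest beige first, (587,-58).

Emit:
{"method": "arm_command", "body": {
  "targets": [
    {"dx":18,"dy":14,"dz":40,"wx":0,"wy":0,"wz":0,"fingers":0.4},
    {"dx":18,"dy":13,"dz":40,"wx":0,"wy":0,"wz":0,"fingers":0.4},
    {"dx":0,"dy":0,"dz":40,"wx":0,"wy":0,"wz":0,"fingers":0.4},
    {"dx":0,"dy":0,"dz":0,"wx":0,"wy":0,"wz":0,"fingers":0.4},
    {"dx":0,"dy":0,"dz":45,"wx":0,"wy":0,"wz":0,"fingers":0.4},
    {"dx":0,"dy":0,"dz":45,"wx":0,"wy":0,"wz":0,"fingers":0.4},
    {"dx":0,"dy":0,"dz":43,"wx":0,"wy":0,"wz":0,"fingers":0.4},
    {"dx":0,"dy":0,"dz":0,"wx":0,"wy":0,"wz":0,"fingers":0.4},
    {"dx":0,"dy":0,"dz":0,"wx":0,"wy":0,"wz":0,"fingers":0.4}
  ]
}}

```text
time: 10.3
ee_pos: [0.5853, -0.0527, 0.0819]
tcp_rot: [3.141, -0.0, 1.576]
force: [1.2, 0.5, 0.6]
finger_gap: 0.0608
finger_force: 0.0
```

Emit:
{"method": "arm_command", "body": {
  "targets": [
    {"dx":0,"dy":0,"dz":0,"wx":0,"wy":0,"wz":0,"fingers":-1},
    {"dx":0,"dy":0,"dz":0,"wx":0,"wy":0,"wz":0,"fingers":-1},
    {"dx":0,"dy":0,"dz":0,"wx":0,"wy":0,"wz":0,"fingers":-1},
    {"dx":0,"dy":0,"dz":0,"wx":0,"wy":0,"wz":0,"fingers":-1},
    {"dx":0,"dy":0,"dz":0,"wx":0,"wy":0,"wz":0,"fingers":-1}
  ],
  "force": 20
}}

```text
time: 10.8
ee_pos: [0.5848, -0.0533, 0.0815]
tcp_rot: [3.14, 0.0, 1.576]
force: [1.0, -0.5, 0.7]
finger_gap: 0.0289
finger_force: 0.6
```

Emit:
{"method": "arm_command", "body": {
  "targets": [
    {"dx":0,"dy":0,"dz":0,"wx":0,"wy":0,"wz":0,"fingers":-1},
    {"dx":0,"dy":0,"dz":0,"wx":0,"wy":0,"wz":0,"fingers":-1},
    {"dx":0,"dy":0,"dz":-20,"wx":0,"wy":0,"wz":0,"fingers":-1},
    {"dx":0,"dy":0,"dz":-40,"wx":0,"wy":0,"wz":0,"fingers":-1},
    {"dx":0,"dy":0,"dz":-40,"wx":0,"wy":0,"wz":0,"fingers":-1},
    {"dx":-20,"dy":0,"dz":0,"wx":0,"wy":0,"wz":0,"fingers":-1},
    {"dx":-37,"dy":-2,"dz":0,"wx":0,"wy":0,"wz":0,"fingers":-1},
    {"dx":-40,"dy":-2,"dz":0,"wx":0,"wy":0,"wz":0,"fingers":-1},
    {"dx":-40,"dy":-2,"dz":0,"wx":0,"wy":0,"wz":0,"fingers":-1},
    {"dx":-30,"dy":0,"dz":0,"wx":0,"wy":0,"wz":0,"fingers":-1},
    {"dx":-15,"dy":0,"dz":0,"wx":0,"wy":0,"wz":0,"fingers":-1},
    {"dx":0,"dy":0,"dz":0,"wx":0,"wy":0,"wz":0,"fingers":-1},
    {"dx":0,"dy":0,"dz":30,"wx":0,"wy":0,"wz":0,"fingers":-1},
    {"dx":0,"dy":0,"dz":30,"wx":0,"wy":0,"wz":0,"fingers":-1},
    {"dx":0,"dy":0,"dz":12,"wx":0,"wy":0,"wz":0,"fingers":-1},
    {"dx":0,"dy":0,"dz":0,"wx":0,"wy":0,"wz":0,"fingers":-1},
    {"dx":0,"dy":0,"dz":0,"wx":0,"wy":0,"wz":0,"fingers":-1}
  ]
}}

```text
time: 12.5
ee_pos: [0.5799, -0.2344, 0.1093]
tcp_rot: [3.141, 0.0, 1.577]
force: [0.8, 0.7, -1.8]
finger_gap: 0.0256
finger_force: 20.0
```

Emit:
{"method": "arm_command", "body": {
  "targets": [
    {"dx":0,"dy":0,"dz":5,"wx":0,"wy":0,"wz":0,"fingers":-1},
    {"dx":0,"dy":0,"dz":2,"wx":0,"wy":0,"wz":0,"fingers":-1},
    {"dx":0,"dy":0,"dz":1,"wx":0,"wy":0,"wz":0,"fingers":-1},
    {"dx":0,"dy":0,"dz":0,"wx":0,"wy":0,"wz":0,"fingers":-1},
    {"dx":0,"dy":0,"dz":0,"wx":0,"wy":0,"wz":0,"fingers":-1}
  ]
}}

```text
time: 13.0
ee_pos: [0.5796, -0.2353, 0.1012]
tcp_rot: [3.141, 0.0, 1.576]
force: [-0.1, -0.4, -0.2]
finger_gap: 0.0254
finger_force: 20.0
```

Emit:
{"method": "arm_command", "body": {
  "targets": [
    {"dx":0,"dy":0,"dz":0,"wx":0,"wy":0,"wz":0,"fingers":0.4},
    {"dx":0,"dy":0,"dz":0,"wx":0,"wy":0,"wz":0,"fingers":0.4},
    {"dx":0,"dy":0,"dz":0,"wx":0,"wy":0,"wz":0,"fingers":0.4},
    {"dx":0,"dy":0,"dz":0,"wx":0,"wy":0,"wz":0,"fingers":0.4},
    {"dx":0,"dy":0,"dz":-30,"wx":0,"wy":0,"wz":0,"fingers":0.4},
    {"dx":0,"dy":0,"dz":-40,"wx":0,"wy":0,"wz":0,"fingers":0.4},
    {"dx":0,"dy":0,"dz":-40,"wx":0,"wy":0,"wz":0,"fingers":0.4},
    {"dx":26,"dy":-32,"dz":0,"wx":0,"wy":0,"wz":0,"fingers":0.4},
    {"dx":26,"dy":-32,"dz":0,"wx":0,"wy":0,"wz":0,"fingers":0.4},
    {"dx":26,"dy":-32,"dz":0,"wx":0,"wy":0,"wz":0,"fingers":0.4},
    {"dx":26,"dy":-32,"dz":0,"wx":0,"wy":0,"wz":0,"fingers":0.4},
    {"dx":0,"dy":0,"dz":0,"wx":0,"wy":0,"wz":0,"fingers":0.4},
    {"dx":0,"dy":0,"dz":0,"wx":0,"wy":0,"wz":0,"fingers":0.4}
  ]
}}

```text
time: 14.3
ee_pos: [0.4506, -0.1315, 0.2112]
tcp_rot: [3.141, 0.001, 1.576]
force: [0.7, -0.1, 0.1]
finger_gap: 0.0609
finger_force: 0.0
```

```bash
python3 wv.py w7; python3 obj.py|grep BEIGE
```

```text
14.3 [ 0.4506 -0.1315  0.2112] [3.1406e+00 7.0000e-04 1.5764e+00] 0.0609196335851591
[275. 102.] [444. -51.] [25. 25.] z 0.112 [ 19.  53. 175.]
[134. 105.] [341. -54.] [25. 25.] z 0.113 [ 88. 166. 111.]
scene [286. 182.] [445. -50.] [28. 22.] zmax 0.114 [ 16.  62. 134.] BEIGE
scene [222. 186.] [ 583. -238.] [27. 27.] zmax 0.135 [ 17.   59.  147.5] BEIGE
scene [285. 228.] [672.  49.] [29. 23.] zmax 0.115 [ 17.  60. 138.] BEIGE
side [297. 193.] [668.  41.] [23. 26.] zmax 0.115 [ 17.  77. 135.] BEIGE
side [309. 259.] [ 578. -247.] [27. 27.] zmax 0.134 [ 16.  68. 126.] BEIGE
```

Emit:
{"method": "arm_command", "body": {
  "targets": [
    {"dx":40,"dy":-3,"dz":0,"wx":0,"wy":0,"wz":0,"fingers":0.4},
    {"dx":40,"dy":-3,"dz":0,"wx":0,"wy":0,"wz":0,"fingers":0.4},
    {"dx":0,"dy":0,"dz":10,"wx":0,"wy":0,"wz":0,"fingers":0.4},
    {"dx":0,"dy":0,"dz":40,"wx":0,"wy":0,"wz":0,"fingers":0.4},
    {"dx":0,"dy":0,"dz":40,"wx":0,"wy":0,"wz":0,"fingers":0.4},
    {"dx":0,"dy":0,"dz":39,"wx":0,"wy":0,"wz":0,"fingers":0.4},
    {"dx":0,"dy":0,"dz":0,"wx":0,"wy":0,"wz":0,"fingers":-1},
    {"dx":0,"dy":0,"dz":0,"wx":0,"wy":0,"wz":0,"fingers":-1},
    {"dx":0,"dy":0,"dz":0,"wx":0,"wy":0,"wz":0,"fingers":-1},
    {"dx":0,"dy":0,"dz":0,"wx":0,"wy":0,"wz":0,"fingers":-1},
    {"dx":0,"dy":0,"dz":0,"wx":0,"wy":0,"wz":0,"fingers":-1},
    {"dx":0,"dy":0,"dz":0,"wx":0,"wy":0,"wz":0,"fingers":-1},
    {"dx":0,"dy":0,"dz":0,"wx":0,"wy":0,"wz":0,"fingers":-1},
    {"dx":0,"dy":0,"dz":0,"wx":0,"wy":0,"wz":0,"fingers":-1}
  ]
}}

```text
time: 15.85
ee_pos: [0.4449, -0.0521, 0.083]
tcp_rot: [3.139, 0.001, 1.576]
force: [-1.2, -0.7, 8.1]
finger_gap: 0.0251
finger_force: 20.3
```

Emit:
{"method": "arm_command", "body": {
  "targets": [
    {"dx":0,"dy":0,"dz":-20,"wx":0,"wy":0,"wz":0,"fingers":-1},
    {"dx":0,"dy":0,"dz":-40,"wx":0,"wy":0,"wz":0,"fingers":-1},
    {"dx":0,"dy":0,"dz":-40,"wx":0,"wy":0,"wz":0,"fingers":-1},
    {"dx":-20,"dy":2,"dz":0,"wx":0,"wy":0,"wz":0,"fingers":-1},
    {"dx":-36,"dy":4,"dz":0,"wx":0,"wy":0,"wz":0,"fingers":-1},
    {"dx":-40,"dy":4,"dz":0,"wx":0,"wy":0,"wz":0,"fingers":-1},
    {"dx":-40,"dy":4,"dz":0,"wx":0,"wy":0,"wz":0,"fingers":-1},
    {"dx":-26,"dy":0,"dz":0,"wx":0,"wy":0,"wz":0,"fingers":-1},
    {"dx":-15,"dy":0,"dz":0,"wx":0,"wy":0,"wz":0,"fingers":-1},
    {"dx":0,"dy":0,"dz":0,"wx":0,"wy":0,"wz":0,"fingers":-1},
    {"dx":0,"dy":0,"dz":30,"wx":0,"wy":0,"wz":0,"fingers":-1},
    {"dx":0,"dy":0,"dz":30,"wx":0,"wy":0,"wz":0,"fingers":-1},
    {"dx":0,"dy":0,"dz":13,"wx":0,"wy":0,"wz":0,"fingers":-1},
    {"dx":0,"dy":0,"dz":0,"wx":0,"wy":0,"wz":0,"fingers":-1},
    {"dx":0,"dy":0,"dz":0,"wx":0,"wy":0,"wz":0,"fingers":-1}
  ]
}}

```text
time: 17.35
ee_pos: [0.4592, -0.2274, 0.1089]
tcp_rot: [-3.141, -0.001, 1.577]
force: [0.4, -0.1, -0.3]
finger_gap: 0.0256
finger_force: 20.2
```

Emit:
{"method": "arm_command", "body": {
  "targets": [
    {"dx":0,"dy":0,"dz":3,"wx":0,"wy":0,"wz":0,"fingers":-1},
    {"dx":0,"dy":0,"dz":0,"wx":0,"wy":0,"wz":0,"fingers":-1},
    {"dx":0,"dy":0,"dz":2,"wx":0,"wy":0,"wz":0,"fingers":-1},
    {"dx":0,"dy":0,"dz":0,"wx":0,"wy":0,"wz":0,"fingers":-1},
    {"dx":0,"dy":0,"dz":0,"wx":0,"wy":0,"wz":0,"fingers":-1}
  ]
}}

```text
time: 17.85
ee_pos: [0.4593, -0.2288, 0.1039]
tcp_rot: [3.141, 0.0, 1.576]
force: [-0.1, -0.5, -1.6]
finger_gap: 0.0253
finger_force: 20.2
```

Emit:
{"method": "arm_command", "body": {
  "targets": [
    {"dx":0,"dy":0,"dz":1.5,"wx":0,"wy":0,"wz":0,"fingers":-1},
    {"dx":0,"dy":0,"dz":0,"wx":0,"wy":0,"wz":0,"fingers":-1},
    {"dx":0,"dy":0,"dz":0,"wx":0,"wy":0,"wz":0,"fingers":-1}
  ]
}}

```text
time: 18.15
ee_pos: [0.4591, -0.229, 0.1029]
tcp_rot: [-3.141, 0.0, 1.576]
force: [-1.8, 0.3, 6.2]
finger_gap: 0.0258
finger_force: 20.0
```

Emit:
{"method": "arm_command", "body": {
  "targets": [
    {"dx":0,"dy":0,"dz":0,"wx":0,"wy":0,"wz":0,"fingers":0.4},
    {"dx":0,"dy":0,"dz":0,"wx":0,"wy":0,"wz":0,"fingers":0.4},
    {"dx":0,"dy":0,"dz":0,"wx":0,"wy":0,"wz":0,"fingers":0.4},
    {"dx":0,"dy":0,"dz":0,"wx":0,"wy":0,"wz":0,"fingers":0.4},
    {"dx":0,"dy":0,"dz":-30,"wx":0,"wy":0,"wz":0,"fingers":0.4},
    {"dx":0,"dy":0,"dz":-40,"wx":0,"wy":0,"wz":0,"fingers":0.4},
    {"dx":0,"dy":0,"dz":-40,"wx":0,"wy":0,"wz":0,"fingers":0.4},
    {"dx":28,"dy":27,"dz":0,"wx":0,"wy":0,"wz":0,"fingers":0.4},
    {"dx":28,"dy":27,"dz":0,"wx":0,"wy":0,"wz":0,"fingers":0.4},
    {"dx":28,"dy":27,"dz":0,"wx":0,"wy":0,"wz":0,"fingers":0.4},
    {"dx":28,"dy":27,"dz":0,"wx":0,"wy":0,"wz":0,"fingers":0.4},
    {"dx":28,"dy":27,"dz":0,"wx":0,"wy":0,"wz":0,"fingers":0.4},
    {"dx":28,"dy":27,"dz":0,"wx":0,"wy":0,"wz":0,"fingers":0.4},
    {"dx":28,"dy":27,"dz":0,"wx":0,"wy":0,"wz":0,"fingers":0.4},
    {"dx":0,"dy":0,"dz":0,"wx":0,"wy":0,"wz":0,"fingers":0.4}
  ]
}}

```text
time: 19.65
ee_pos: [0.6503, -0.0281, 0.2119]
tcp_rot: [3.138, -0.001, 1.58]
force: [-0.9, -0.1, 0.1]
finger_gap: 0.0606
finger_force: 0.0
```

```bash
python3 wv.py w8; python3 obj.py|grep BEIGE
```

```text
19.65 [ 0.6503 -0.0281  0.2119] [ 3.1385e+00 -1.2000e-03  1.5802e+00] 0.06057092855126122
[29. 94.] [466.  56.] [26. 26.] z 0.112 [ 88. 172. 100.]
[154. 109.] [556.  46.] [25. 25.] z 0.112 [ 88. 169. 111.]
[311. 111.] [669.  46.] [26. 25.] z 0.113 [ 19.  54. 178.]
scene [241. 169.] [ 463. -223.] [35. 23.] zmax 0.134 [ 17.  60. 149.] BEIGE
scene [222. 186.] [ 583. -238.] [23. 28.] zmax 0.135 [ 17.  63. 114.] BEIGE
scene [285. 228.] [671.  49.] [28. 23.] zmax 0.115 [ 17.  59. 140.] BEIGE
side [297. 194.] [671.  40.] [32. 19.] zmax 0.114 [ 17.   74.  130.5] BEIGE
side [309. 260.] [ 578. -246.] [29. 26.] zmax 0.133 [ 16.   68.5 122. ] BEIGE
side [273. 268.] [ 457. -233.] [25. 26.] zmax 0.134 [ 16.  68. 128.] BEIGE
```

Emit:
{"method": "arm_command", "body": {
  "targets": [
    {"dx":37,"dy":10,"dz":0,"wx":0,"wy":0,"wz":0,"fingers":0.4},
    {"dx":37,"dy":9,"dz":0,"wx":0,"wy":0,"wz":0,"fingers":0.4},
    {"dx":0,"dy":0,"dz":10,"wx":0,"wy":0,"wz":0,"fingers":0.4},
    {"dx":0,"dy":0,"dz":40,"wx":0,"wy":0,"wz":0,"fingers":0.4},
    {"dx":0,"dy":0,"dz":40,"wx":0,"wy":0,"wz":0,"fingers":0.4},
    {"dx":0,"dy":0,"dz":39,"wx":0,"wy":0,"wz":0,"fingers":0.4},
    {"dx":0,"dy":0,"dz":0,"wx":0,"wy":0,"wz":0,"fingers":0.4},
    {"dx":0,"dy":0,"dz":0,"wx":0,"wy":0,"wz":0,"fingers":-1},
    {"dx":0,"dy":0,"dz":0,"wx":0,"wy":0,"wz":0,"fingers":-1},
    {"dx":0,"dy":0,"dz":0,"wx":0,"wy":0,"wz":0,"fingers":-1},
    {"dx":0,"dy":0,"dz":0,"wx":0,"wy":0,"wz":0,"fingers":-1},
    {"dx":0,"dy":0,"dz":0,"wx":0,"wy":0,"wz":0,"fingers":-1},
    {"dx":0,"dy":0,"dz":0,"wx":0,"wy":0,"wz":0,"fingers":-1},
    {"dx":0,"dy":0,"dz":0,"wx":0,"wy":0,"wz":0,"fingers":-1},
    {"dx":0,"dy":0,"dz":0,"wx":0,"wy":0,"wz":0,"fingers":-1}
  ]
}}

```text
time: 21.3
ee_pos: [0.6669, 0.0422, 0.0843]
tcp_rot: [3.139, 0.0, 1.576]
force: [0.6, -0.1, 4.5]
finger_gap: 0.0253
finger_force: 20.0
```

Emit:
{"method": "arm_command", "body": {
  "targets": [
    {"dx":0,"dy":0,"dz":-20,"wx":0,"wy":0,"wz":0,"fingers":-1},
    {"dx":0,"dy":0,"dz":-45,"wx":0,"wy":0,"wz":0,"fingers":-1},
    {"dx":0,"dy":0,"dz":-45,"wx":0,"wy":0,"wz":0,"fingers":-1},
    {"dx":0,"dy":0,"dz":-45,"wx":0,"wy":0,"wz":0,"fingers":-1},
    {"dx":-20,"dy":-8,"dz":0,"wx":0,"wy":0,"wz":0,"fingers":-1},
    {"dx":-40,"dy":-17,"dz":0,"wx":0,"wy":0,"wz":0,"fingers":-1},
    {"dx":-40,"dy":-17,"dz":0,"wx":0,"wy":0,"wz":0,"fingers":-1},
    {"dx":-40,"dy":-17,"dz":0,"wx":0,"wy":0,"wz":0,"fingers":-1},
    {"dx":-40,"dy":-17,"dz":0,"wx":0,"wy":0,"wz":0,"fingers":-1},
    {"dx":-40,"dy":-17,"dz":0,"wx":0,"wy":0,"wz":0,"fingers":-1},
    {"dx":-40,"dy":-17,"dz":0,"wx":0,"wy":0,"wz":0,"fingers":-1},
    {"dx":-40,"dy":-17,"dz":0,"wx":0,"wy":0,"wz":0,"fingers":-1},
    {"dx":-40,"dy":-17,"dz":0,"wx":0,"wy":0,"wz":0,"fingers":-1},
    {"dx":-25,"dy":-10,"dz":0,"wx":0,"wy":0,"wz":0,"fingers":-1},
    {"dx":-10,"dy":-2,"dz":0,"wx":0,"wy":0,"wz":0,"fingers":-1},
    {"dx":0,"dy":0,"dz":0,"wx":0,"wy":0,"wz":0,"fingers":-1},
    {"dx":0,"dy":0,"dz":0,"wx":0,"wy":0,"wz":0,"fingers":-1}
  ]
}}

```text
time: 23.0
ee_pos: [0.5118, -0.332, 0.2376]
tcp_rot: [-3.141, -0.002, 1.576]
force: [-0.2, 1.1, -1.9]
finger_gap: 0.0255
finger_force: 19.9
```

Emit:
{"method": "arm_command", "body": {
  "targets": [
    {"dx":0,"dy":0,"dz":40,"wx":0,"wy":0,"wz":0,"fingers":-1},
    {"dx":0,"dy":0,"dz":40,"wx":0,"wy":0,"wz":0,"fingers":-1},
    {"dx":0,"dy":0,"dz":35,"wx":0,"wy":0,"wz":0,"fingers":-1},
    {"dx":0,"dy":0,"dz":12,"wx":0,"wy":0,"wz":0,"fingers":-1},
    {"dx":0,"dy":0,"dz":0,"wx":0,"wy":0,"wz":0,"fingers":-1},
    {"dx":0,"dy":0,"dz":3,"wx":0,"wy":0,"wz":0,"fingers":-1},
    {"dx":0,"dy":0,"dz":0,"wx":0,"wy":0,"wz":0,"fingers":-1},
    {"dx":0,"dy":0,"dz":2,"wx":0,"wy":0,"wz":0,"fingers":-1},
    {"dx":0,"dy":0,"dz":0,"wx":0,"wy":0,"wz":0,"fingers":-1},
    {"dx":0,"dy":0,"dz":0,"wx":0,"wy":0,"wz":0,"fingers":-1}
  ]
}}

```text
time: 24.0
ee_pos: [0.512, -0.3338, 0.1069]
tcp_rot: [3.141, 0.001, 1.576]
force: [-0.1, 0.1, -2.5]
finger_gap: 0.0255
finger_force: 19.9
```

Emit:
{"method": "arm_command", "body": {
  "targets": [
    {"dx":0,"dy":0,"dz":1.5,"wx":0,"wy":0,"wz":0,"fingers":-1},
    {"dx":0,"dy":0,"dz":0,"wx":0,"wy":0,"wz":0,"fingers":-1},
    {"dx":0,"dy":0,"dz":1.3,"wx":0,"wy":0,"wz":0,"fingers":-1},
    {"dx":0,"dy":0,"dz":0,"wx":0,"wy":0,"wz":0,"fingers":-1},
    {"dx":0,"dy":0,"dz":0,"wx":0,"wy":0,"wz":0,"fingers":-1}
  ]
}}

```text
time: 24.5
ee_pos: [0.5122, -0.3338, 0.1041]
tcp_rot: [3.141, 0.001, 1.576]
force: [-0.2, 0.4, 3.8]
finger_gap: 0.0254
finger_force: 20.0
```

Emit:
{"method": "arm_command", "body": {
  "targets": [
    {"dx":0,"dy":0,"dz":0,"wx":0,"wy":0,"wz":0,"fingers":0.4},
    {"dx":0,"dy":0,"dz":0,"wx":0,"wy":0,"wz":0,"fingers":0.4},
    {"dx":0,"dy":0,"dz":0,"wx":0,"wy":0,"wz":0,"fingers":0.4},
    {"dx":0,"dy":0,"dz":0,"wx":0,"wy":0,"wz":0,"fingers":0.4},
    {"dx":0,"dy":0,"dz":-30,"wx":0,"wy":0,"wz":0,"fingers":0.4},
    {"dx":0,"dy":0,"dz":-40,"wx":0,"wy":0,"wz":0,"fingers":0.4},
    {"dx":0,"dy":0,"dz":-40,"wx":0,"wy":0,"wz":0,"fingers":0.4},
    {"dx":0,"dy":0,"dz":-40,"wx":0,"wy":0,"wz":0,"fingers":0.4},
    {"dx":40,"dy":0,"dz":0,"wx":0,"wy":0,"wz":0,"fingers":0.4},
    {"dx":45,"dy":0,"dz":0,"wx":0,"wy":0,"wz":0,"fingers":0.4},
    {"dx":45,"dy":0,"dz":0,"wx":0,"wy":0,"wz":0,"fingers":0.4},
    {"dx":45,"dy":0,"dz":0,"wx":0,"wy":0,"wz":0,"fingers":0.4},
    {"dx":45,"dy":0,"dz":0,"wx":0,"wy":0,"wz":0,"fingers":0.4},
    {"dx":45,"dy":0,"dz":0,"wx":0,"wy":0,"wz":0,"fingers":0.4},
    {"dx":45,"dy":0,"dz":0,"wx":0,"wy":0,"wz":0,"fingers":0.4},
    {"dx":0,"dy":0,"dz":0,"wx":0,"wy":0,"wz":0,"fingers":0.4}
  ]
}}

```text
time: 26.1
ee_pos: [0.5088, -0.0184, 0.2533]
tcp_rot: [-3.14, -0.002, 1.582]
force: [-0.4, -0.5, 0.1]
finger_gap: 0.061
finger_force: 0.0
```

```bash
python3 obj.py|grep BEIGE; python3 plan.py 497 165 250 155.8; python3 - <<'E'
from h import *
im,d,c=cam('scene'); a=cv2.resize(im[130:270,150:430],None,fx=2.5,fy=2.5); cv2.imwrite('pics/s2.png',a)
E
```

```text
scene [210. 170.] [ 511. -327.] [35. 23.] zmax 0.135 [ 17.   64.  112.5] BEIGE
scene [241. 169.] [ 463. -225.] [29. 26.] zmax 0.134 [ 17.   60.  143.5] BEIGE
scene [222. 187.] [ 583. -238.] [27. 28.] zmax 0.132 [ 17.  61. 132.] BEIGE
side [309. 259.] [ 580. -246.] [26. 26.] zmax 0.134 [ 16.   67.5 119. ] BEIGE
side [273. 268.] [ 459. -233.] [26. 27.] zmax 0.133 [ 16.  68. 121.] BEIGE
side [302. 288.] [ 513. -334.] [25. 26.] zmax 0.135 [ 16.   66.  117.5] BEIGE
9 rows; wx wy wz/row [-0.    0.   -1.21]
   21 -1 0
   21 1 0
   21 4 0
   20 7 0
   19 9 0
   18 11 0
   16 13 0
   14 15 0
   12 17 0
```

View pics/s2.png

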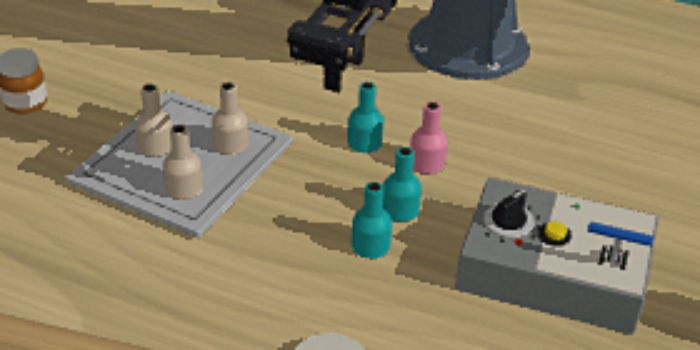

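All three beige vases stand on the plate at (150,125), (230,120) and (182,165), and the lever is up. Next is the dial.

Emit:
{"method": "arm_command", "body": {
  "targets": [
    {"dx":21,"dy":-1,"dz":0,"wx":0,"wy":0,"wz":-1.21,"fingers":0.2},
    {"dx":21,"dy":1,"dz":0,"wx":0,"wy":0,"wz":-1.21,"fingers":0.2},
    {"dx":21,"dy":4,"dz":0,"wx":0,"wy":0,"wz":-1.21,"fingers":0.2},
    {"dx":20,"dy":7,"dz":0,"wx":0,"wy":0,"wz":-1.21,"fingers":0.2},
    {"dx":19,"dy":9,"dz":0,"wx":0,"wy":0,"wz":-1.21,"fingers":0.2},
    {"dx":18,"dy":11,"dz":0,"wx":0,"wy":0,"wz":-1.21,"fingers":0.2},
    {"dx":16,"dy":13,"dz":0,"wx":0,"wy":0,"wz":-1.21,"fingers":0.2},
    {"dx":14,"dy":15,"dz":0,"wx":0,"wy":0,"wz":-1.21,"fingers":0.2},
    {"dx":12,"dy":17,"dz":0,"wx":0,"wy":0,"wz":-1.21,"fingers":0.2},
    {"dx":0,"dy":0,"dz":0,"wx":0,"wy":0,"wz":0,"fingers":0.2},
    {"dx":0,"dy":0,"dz":0,"wx":0,"wy":0,"wz":0,"fingers":0.2}
  ]
}}

```text
time: 27.35
ee_pos: [0.4977, 0.1634, 0.2533]
tcp_rot: [-3.141, 0.0, 2.713]
force: [-0.2, -0.6, -0.1]
finger_gap: 0.0521
finger_force: 0.0
```

```bash
python3 wb.py w9|grep -v box; python3 plan.py 497 222 150 155.8
```

```text
27.35 [0.49766934 0.16337471 0.25330619] [-3.14090996e+00  4.11144854e-04  2.71324309e+00]
yellow [388 125  34  32 813] [404.6 140.1] [0.4979 0.2857 0.084 ] [0.485 0.273 0.074] [0.515 0.303 0.088]
  top rect ((498.33221435546875, 286.01519775390625), (26.395652770996094, 26.132734298706055), 3.9928085803985596)
blue [ 487  112   73   50 1169] [525.  138.3] [0.5259 0.3558 0.1352] [0.518 0.329 0.127] [0.534 0.388 0.139]
  top rect ((526.4716796875, 357.6939697265625), (11.329590797424316, 56.89945602416992), 5.300033092498779)
dial 865 ((496.3814697265625, 222.4752197265625), (14.31180191040039, 43.88945007324219), 65.58724975585938) 0.11433174071555241
3 rows; wx wy wz/row [-0.    0.   -0.02]
   8 18 34
   8 18 34
   8 18 34
```

```bash
python3 - <<'E'
from h import *
im,d,c=cam('wrist'); P=cloud(c,d); r=np.hypot(P[...,0]-.497,P[...,1]-.222)*1000
for a in range(0,44,4):
    m=(r>=a)&(r<a+4); m[300:]=False
    if m.sum(): print(a,m.sum(),np.percentile(P[m][:,2],[5,50,95]).round(3))
E
```

```text
0 256 [0.111 0.335 0.336]
4 1242 [0.11  0.335 0.336]
8 1869 [0.092 0.335 0.336]
12 3424 [0.083 0.331 0.336]
16 2067 [0.081 0.333 0.336]
20 2807 [0.08  0.33  0.336]
24 2430 [0.073 0.323 0.334]
28 1628 [0.072 0.249 0.33 ]
32 1515 [0.069 0.074 0.33 ]
36 1574 [0.068 0.07  0.33 ]
40 1692 [0.068 0.07  0.33 ]
```

Emit:
{"method": "arm_command", "body": {
  "targets": [
    {"dx":8,"dy":18,"dz":34,"wx":0,"wy":0,"wz":0,"fingers":0},
    {"dx":8,"dy":18,"dz":34,"wx":0,"wy":0,"wz":0,"fingers":0},
    {"dx":8,"dy":18,"dz":34,"wx":0,"wy":0,"wz":0,"fingers":0},
    {"dx":0,"dy":0,"dz":0,"wx":0,"wy":0,"wz":0,"fingers":0},
    {"dx":0,"dy":0,"dz":0,"wx":0,"wy":0,"wz":0,"fingers":0}
  ]
}}

```text
time: 27.95
ee_pos: [0.4976, 0.2228, 0.1511]
tcp_rot: [-3.14, -0.001, 2.715]
force: [0.0, -0.1, 0.4]
finger_gap: 0.0435
finger_force: 0.0
```

Emit:
{"method": "arm_command", "body": {
  "targets": [
    {"dx":0,"dy":-1,"dz":30,"wx":0,"wy":0,"wz":0,"fingers":0},
    {"dx":0,"dy":0,"dz":20,"wx":0,"wy":0,"wz":0,"fingers":0},
    {"dx":0,"dy":0,"dz":0,"wx":0,"wy":0,"wz":0,"fingers":0},
    {"dx":0,"dy":0,"dz":0,"wx":0,"wy":0,"wz":0,"fingers":-1},
    {"dx":0,"dy":0,"dz":0,"wx":0,"wy":0,"wz":0,"fingers":-1},
    {"dx":0,"dy":0,"dz":0,"wx":0,"wy":0,"wz":0,"fingers":-1},
    {"dx":0,"dy":0,"dz":0,"wx":0,"wy":0,"wz":0,"fingers":-1},
    {"dx":0,"dy":0,"dz":0,"wx":0,"wy":0,"wz":0,"fingers":-1},
    {"dx":0,"dy":0,"dz":0,"wx":0,"wy":0,"wz":0,"fingers":-1}
  ],
  "force": 25
}}

```text
time: 28.85
ee_pos: [0.497, 0.2219, 0.1023]
tcp_rot: [-3.14, 0.001, 2.717]
force: [-1.4, -3.9, 6.3]
finger_gap: 0.0139
finger_force: 25.0
```

Emit:
{"method": "arm_command", "body": {
  "targets": [
    {"dx":0,"dy":0,"dz":0,"wx":0,"wy":0,"wz":1.25,"fingers":-1},
    {"dx":0,"dy":0,"dz":0,"wx":0,"wy":0,"wz":1.25,"fingers":-1},
    {"dx":0,"dy":0,"dz":0,"wx":0,"wy":0,"wz":1.25,"fingers":-1},
    {"dx":0,"dy":0,"dz":0,"wx":0,"wy":0,"wz":1.25,"fingers":-1},
    {"dx":0,"dy":0,"dz":0,"wx":0,"wy":0,"wz":1.25,"fingers":-1},
    {"dx":0,"dy":0,"dz":0,"wx":0,"wy":0,"wz":1.25,"fingers":-1},
    {"dx":0,"dy":0,"dz":0,"wx":0,"wy":0,"wz":1.25,"fingers":-1},
    {"dx":0,"dy":0,"dz":0,"wx":0,"wy":0,"wz":1.25,"fingers":-1},
    {"dx":0,"dy":0,"dz":0,"wx":0,"wy":0,"wz":1.25,"fingers":-1},
    {"dx":0,"dy":0,"dz":0,"wx":0,"wy":0,"wz":1.25,"fingers":-1},
    {"dx":0,"dy":0,"dz":0,"wx":0,"wy":0,"wz":1.25,"fingers":-1},
    {"dx":0,"dy":0,"dz":0,"wx":0,"wy":0,"wz":1.25,"fingers":-1},
    {"dx":0,"dy":0,"dz":0,"wx":0,"wy":0,"wz":1.25,"fingers":-1},
    {"dx":0,"dy":0,"dz":0,"wx":0,"wy":0,"wz":1.25,"fingers":-1},
    {"dx":0,"dy":0,"dz":0,"wx":0,"wy":0,"wz":1.25,"fingers":-1},
    {"dx":0,"dy":0,"dz":0,"wx":0,"wy":0,"wz":1.25,"fingers":-1},
    {"dx":0,"dy":0,"dz":0,"wx":0,"wy":0,"wz":0,"fingers":-1},
    {"dx":0,"dy":0,"dz":0,"wx":0,"wy":0,"wz":0,"fingers":-1},
    {"dx":0,"dy":0,"dz":0,"wx":0,"wy":0,"wz":0,"fingers":-1},
    {"dx":0,"dy":0,"dz":0,"wx":0,"wy":0,"wz":0,"fingers":-1}
  ]
}}

```text
time: 30.85
ee_pos: [0.4972, 0.2219, 0.1023]
tcp_rot: [3.14, 0.001, 0.623]
force: [-1.3, -3.9, 5.1]
finger_gap: 0.0139
finger_force: 25.0
```

Emit:
{"method": "arm_command", "body": {
  "targets": [
    {"dx":0,"dy":0,"dz":0,"wx":0,"wy":0,"wz":0,"fingers":0},
    {"dx":0,"dy":0,"dz":0,"wx":0,"wy":0,"wz":0,"fingers":0},
    {"dx":0,"dy":0,"dz":0,"wx":0,"wy":0,"wz":0,"fingers":0},
    {"dx":0,"dy":0,"dz":0,"wx":0,"wy":0,"wz":0,"fingers":0},
    {"dx":0,"dy":0,"dz":-30,"wx":0,"wy":0,"wz":0,"fingers":0},
    {"dx":0,"dy":0,"dz":-45,"wx":0,"wy":0,"wz":0,"fingers":0},
    {"dx":0,"dy":0,"dz":-45,"wx":0,"wy":0,"wz":0,"fingers":0},
    {"dx":-25,"dy":0,"dz":-35,"wx":0,"wy":0,"wz":0,"fingers":0},
    {"dx":-35,"dy":0,"dz":0,"wx":0,"wy":0,"wz":0,"fingers":0},
    {"dx":0,"dy":0,"dz":0,"wx":0,"wy":0,"wz":0,"fingers":0}
  ]
}}

```text
time: 31.85
ee_pos: [0.4441, 0.1866, 0.2571]
tcp_rot: [-3.14, 0.003, 0.621]
force: [-0.1, -0.2, -0.6]
finger_gap: 0.0435
finger_force: 0.0
```

```bash
python3 wb.py w10; python3 obj.py | grep BEIGE
```

```text
31.85 [0.44405298 0.18663594 0.25707471] [-3.14043021  0.00323629  0.62148517]
yellow [214  63  33  34 857] [229.9  80.1] [0.4989 0.2861 0.0843] [0.484 0.272 0.074] [0.513 0.303 0.088]
  top rect ((498.8623352050781, 285.9598693847656), (27.47351837158203, 26.39909553527832), 81.6349868774414)
blue [182   0  12   5  40] [188.3   1.4] [0.5259 0.3307 0.1334] [0.524 0.329 0.13 ] [0.529 0.335 0.136]
  top rect ((525.370361328125, 331.07794189453125), (2.964629650115967, 7.5587544441223145), 38.4882926940918)
box ((481.1976013183594, 225.10043334960938), (375.1369323730469, 216.89544677734375), 82.42227172851562)
dial 832 ((497.66766357421875, 221.6832275390625), (43.252262115478516, 13.019702911376953), 35.520328521728516) 0.11547747280644083
scene [210. 170.] [ 516. -327.] [25. 29.] zmax 0.134 [ 17.  59. 146.] BEIGE
scene [241. 169.] [ 463. -225.] [30. 24.] zmax 0.133 [ 17.  63. 110.] BEIGE
scene [222. 186.] [ 583. -238.] [24. 25.] zmax 0.135 [ 17.  59. 141.] BEIGE
side [309. 259.] [ 578. -245.] [27. 25.] zmax 0.135 [ 16.5  67.  115. ] BEIGE
side [273. 269.] [ 460. -233.] [29. 28.] zmax 0.133 [ 16.  70. 109.] BEIGE
side [302. 288.] [ 512. -334.] [26. 24.] zmax 0.134 [ 16.  66. 111.] BEIGE
```

View pics/w10.png

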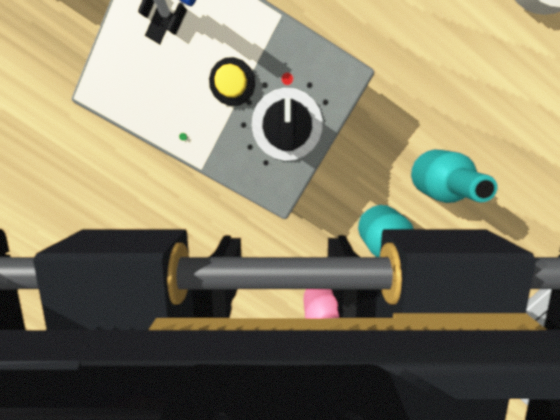

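The white pointer at (288,108) points at the red mark (287,78), and the bar angle gives 150°. The lever is up and the vases haven't moved since they were placed. Handing in.

```bash
python3 -c "
from bench import manip
print(manip.job_done())"
```

```text
the job is handed in; nothing more can be done
None
```

I pressed the test button so the lever dropped, lifted it fully back up, stood all three clay vases apart on the plate and turned the dial to the red fifth mark; the job is handed in, but no pass/fail result came back.

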